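# Clear the jammed dispensing chute

## Robot

A 7-joint arm with a two-finger parallel gripper is mounted at the origin on the work surface. World frame = base frame: x ahead of the robot, y to its left, z up, the work surface at z = 0. Lengths are in m, angles in rad, forces in N, time in s.
With the tool pointing down it reaches from about 0.4 to 0.85 m from the base axis. Payload 4.5 kg.
Tool frame: the origin (TCP) lies at the very end of the fingers, on their centre line; the grasp point (between the pads) lies 19 mm behind it (tcp_to_grasp is the z of the grasp point in the tool frame, in m); z points along the fingers, y is the line along which they close (so a half turn about z gives the same grasp; the last joint's range is limited). The gripper opens to 88 mm and grips with 3 to 60 N. Pads are 18 mm wide; open, the fingers measure 123 mm over their backs; the gripper's body (75 mm by 187 mm) begins 45 mm behind the grasp point.
Start: joints at [-1.196, 0.689, -0.195, 1.565, 0.157, 0.902, -0.215], TCP at [0.209, 0.589, 0.209] pointing down, gripper open.
Joint ranges: [-3.01, 3.01], [-0.46, 2.08], [-1.47, 1.51], [0.13, 2.56], [-1, 4.14], [0.04, 2.09], [-2.66, 2.66]. Speed limits (rad/s): [2.57, 2.57, 3.14, 3.14, 3.14, 3.14, 3.14].

## Interface

Orientations are given as a unit quaternion [x, y, z, w].
In Python, from plant import * gives the robot as it stands. The module is installed in compiled form; this text tells all that it offers.
- The arm moves only by the shell command python3 -m jog 'ROWS' [OPENING] [FORCE]. ROWS is JSON, a list that holds one entry, the list of rows, each a list of 6 numbers: the shift along the tool's x, y, z in m, then the turn, a rotation vector about the tool's x, y, z in rad. In form: [[[dx, dy, dz, ax, ay, az], ...]]. A call has 1 to 12 rows; each row shifts and turns the commanded pose from where the row before left it, along the tool's axes as they then stand; what a row does not reach is not made up. A row lasts 1/8 s, in which the tool goes at most 62.5 mm and 10.7 degrees, less where a joint would pass 70% of its speed; a pose out of reach is approached as far as the arm can. A call with a gripper value outside its range is refused whole. OPENING is the finger opening in m, from 0 to 0.0881, set as the call begins (- or left out, the last holds). The fingers move at their own pace and stop on an object; FORCE is the grip in N (left out, the last holds). Time passes only in rows, so rows that do not move let the fingers close. It gives the time, the measured TCP pose, the force, the opening and the grip force at its end, in the units of the state.
- get_state(): the state, without advancing time (a new reading comes with each control period).
- snapshot(name): name is "side" or "top" or "wrist"; returns a dict with "frame" (400x640x3 uint8, red, green, blue), "mtx" (3x3 intrinsics, pixels), "xyz" and "orientation" of the camera in the world; the wrist camera has in their place "mount" (4x4, takes a point from camera to tool coordinates, whose origin is the TCP and whose axes are the flange's). Camera axes: x right, y down, z forward; pixel columns grow to the right and rows downward; lengths in m; the calibration is good to about 2 mm. A picture is of the moment at which its call begins: read the wrist's pose just before it. There is no depth.
- finish_job(): hands the job in; it is judged then, once.
The state is a dict: "clock": time; "q": joint angles; "qd": joint speeds; "joint_torque": joint torques, N m; "tool_pos": TCP position; "eef_rot": TCP orientation; "contact_force": force on the tool from outside, world axes, zero at the start; "moment": the same for the moment, N m; "opening": opening from 0.0 (shut) to 1.0 (fully open); "finger_force": force on a finger pad.
Only numpy, scipy, OpenCV 4.12 (cv2) and the standard library are available. Lean on these libraries where they do the work, as an engineer would, in place of code of your own. Each camera call takes 0.05 s, during which the arm holds its last target. There are 200 camera calls.

## Task

Small cartons have jammed crosswise in some lanes of the dispensing chute. Pull the clearing rod out of its upright holder, use it (not the fingers) to push each jammed carton back up its lane until it is out from under the clear covers, then lift all these cartons out and lay them flat on the floor of the returns tray, none on top of another. In the end the rod must stand in its holder again; leave the other things on the counter alone.

Things in the scene. Friction and masses are not known exactly. Their poses are not given: they have to be found in the camera images.
- chute_bed: Sloping floor of a fixed white three-lane chute, 250 mm long, 246 wide, climbing at 15 degrees away from the robot. Origin: on the floor at the low open end, middle of the middle lane, about 30 mm above the table; x up the slope, y left across the lanes, z square to the floor. Lane centres y = +80, 0, -80 mm; lanes 74 wide inside, walls 6 thick, 40 high. Grippy: a carton stays where pushed.
- throat (a point): Point on the bed at x = 70, y = 0, axes as the bed's: upper end of the middle lane's throat. In every lane, from bed x = 0 to 70 the lane is a throat only 30 mm wide, open at its low end; from x = 70 to 92 two guides at 45 degrees widen it to 74 mm. Throat sides and guides are 22 mm high.
- cover_edge (a point): Point on the bed at x = 130, y = 0, axes as the bed's: upper edge of the covers. In every lane, from bed x = 0 to 130 two fixed clear covers, 3 mm thick, undersides 23 mm above the floor, roof the sides and leave a 22 mm wide open slot along the lane's middle: too narrow for fingers, wide enough for the rod. From x = 130 to 250 the lane is open above.
- lane_top (a point): Point on the bed at x = 250, y = 0, axes as the bed's: the closed upper end of the middle lane; a wall 6 mm thick, 40 mm high closes all lanes here.
- rod: Clearing rod standing loose in the rod holder, 90 g. Origin: centre of its lower tip; z runs up its axis. Aluminium shaft 12 mm in diameter up to 100 mm, black handle 18 mm in diameter from 100 to 185 mm, black knob 38 mm in diameter from 185 to 209 mm.
- rod_holder: Fixed upright square steel tube, 34 mm outside, 26 mm inside, open at the top, 100 mm high, on a 90 x 70 mm foot plate 6 mm thick. Origin: centre of its underside; z up; the inside floor is 6 mm above it. A pen cup (54 mm across; with pens 130 mm high) stands about 100 mm from it on the far side, a roll of tape about 110 mm on the near side.
- tray: Loose white plastic returns tray, open above, 210 mm along x, 160 mm along y, walls 30 mm high and 4 mm thick, floor 4 mm thick, 450 g. Origin: centre of its underside, z up. Empty at the start.
- carton_a: Small white medicine carton with grey bands, 24 mm along x, 72 mm along y, 18 mm high, about 50 g, jammed crosswise under the clear covers of the left (y = +80) lane, against the 45-degree guides, its middle about x = 104 mm on the chute bed. Absent in some runs. Origin: centre of its underside.
- carton_a_mid (a point): The centre of that carton, 9 mm above its underside (absent with it).
- carton_b: Small white medicine carton with grey bands, 24 mm along x, 72 mm along y, 18 mm high, about 50 g, jammed crosswise under the clear covers of the middle lane, against the 45-degree guides, its middle about x = 104 mm on the chute bed. Absent in some runs. Origin: centre of its underside.
- carton_b_mid (a point): The centre of that carton, 9 mm above its underside (absent with it).
- carton_c: Small white medicine carton with grey bands, 24 mm along x, 72 mm along y, 18 mm high, about 50 g, jammed crosswise under the clear covers of the right (y = -80) lane, against the 45-degree guides, its middle about x = 104 mm on the chute bed. Absent in some runs. Origin: centre of its underside.
- carton_c_mid (a point): The centre of that carton, 9 mm above its underside (absent with it).
- pill_bottle: Amber jar with a white cap, 48 mm across, 85 mm high; a bystander. Origin: centre of its underside.
- big_carton: Brown carton, 55 x 100 x 45 mm; a bystander. Origin: centre of its underside.
- tape: Roll of paper tape lying flat, 90 mm across, 22 mm high; a bystander. Origin: centre of its underside.
- dish: Steel bowl, 100 mm across, 35 mm high; a bystander. Origin: centre of its underside.
- spray: White plastic bottle, 56 mm across, 150 mm high; a bystander. Origin: centre of its underside.

How it is judged:
By the outcome, as a careful person would: the job done as asked, in the order asked, and still so for the second after the job is handed in, with the robot touching nothing.
Of carton_a, carton_b, carton_c only 2 to 3 are there at a start; the rules pass over those that are not, and their reading is None.
At some moment in a run one of tray may be knocked a few centimetres aside while the robot is not near it.
Once in a run the grip may slacken for a moment while it holds something.
It also fails if it takes over 210 s, if anything falls off the work surface, if the arm or the gripper's body presses on something with over 40 N, if the wrist force passes 120 N, or if a joint passes its speed limit or range.

## Working session

There is one attempt and no reset: what is moved stays moved. The work goes in short steps, Python scripts to look and compute and a shell command to move; the robot and the scene stay as the last step left them, time stands still between calls to the robot, and variables do not carry over. Pictures are saved under pics/ and viewed, at most 14 in all, crops included, and the job is handed in when it is done.

```bash
mkdir -p pics
python3 - <<'E'
from plant import *
import cv2,numpy as np
s=get_state();print({k:np.round(v,3).tolist() for k,v in s.items()})
for n in("top","side"):
    d=snapshot(n);cv2.imwrite(f"pics/{n}0.png",d["frame"][:,:,::-1]);print(n,d["mtx"],d["xyz"],d["orientation"])
print(snapshot("wrist")["mount"],snapshot("wrist")["mtx"])
E
```

```text
{'clock': 0.0, 'q': [-1.196, 0.69, -0.195, 1.566, 0.157, 0.903, -0.215], 'qd': [-0.0, 0.001, 0.001, 0.001, -0.001, -0.0, 0.0], 'joint_torque': [-0.0, -52.757, -1.267, -15.343, -0.053, 0.007, 0.0], 'tool_pos': [0.209, 0.588, 0.208], 'eef_rot': [0.17, 0.986, -0.001, -0.0], 'contact_force': [0.532, -0.208, 0.866], 'moment': [-0.015, 0.009, 0.02], 'finger_force': 0.0, 'opening': 0.999}
top [[449.60435074   0.         326.55158318]
 [  0.         449.60435074 201.35153841]
 [  0.           0.           1.        ]] [ 0.30128591 -0.01747938  1.58056694] [-0.70181655  0.70788271 -0.05381404  0.05881886]
side [[432.10375527   0.         320.85306172]
 [  0.         432.10375527 199.9570855 ]
 [  0.           0.           1.        ]] [-0.17598991 -0.73875423  0.93859756] [ 0.83046088 -0.35585581  0.16500476 -0.39556896]
[[-7.97921216e-05 -9.63497548e-01 -2.67717144e-01  6.88210386e-02]
 [ 9.99999860e-01 -2.16772658e-04  4.82105148e-04 -1.75428169e-04]
 [-5.22540885e-04 -2.67717068e-01  9.63497430e-01 -1.75750928e-01]
 [ 0.00000000e+00  0.00000000e+00  0.00000000e+00  1.00000000e+00]] [[356.922441     0.         316.60410475]
 [  0.         356.922441   199.24228156]
 [  0.           0.           1.        ]]
```

View pics/top0.png

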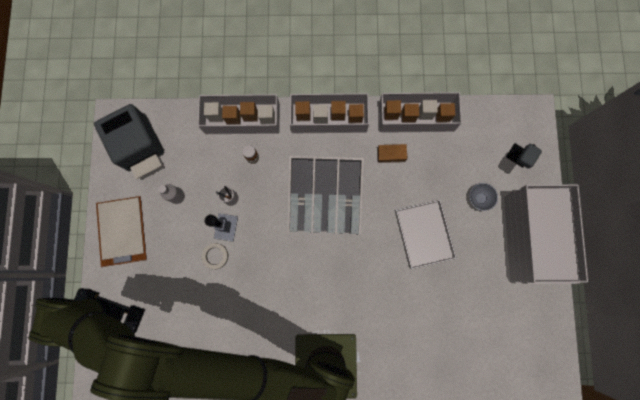

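View pics/side0.png

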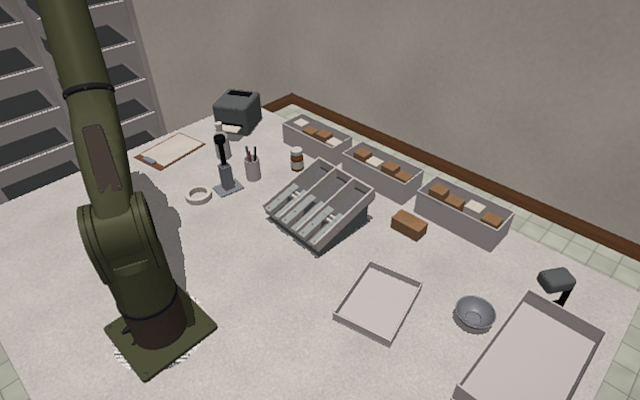

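The top view shows the chute at px (290–362, 157–234), with light bars in the left (301,203) and right (349,203) lanes and nothing visible in the middle one. The rod knob is at (211,220), the holder foot at (224,228) and the tray at (424,234). Next I'll view enlarged crops.

```bash
cat > h.py <<'E'
from plant import *
import cv2,numpy as np
from scipy.spatial.transform import Rotation as R
def cam(name):
    s=get_state(); d=snapshot(name)
    if name=="wrist":
        T=np.eye(4);T[:3,:3]=R.from_quat(s["eef_rot"]).as_matrix();T[:3,3]=s["tool_pos"]
        C=T@np.array(d["mount"])
    else:
        C=np.eye(4);C[:3,:3]=R.from_quat(d["orientation"]).as_matrix();C[:3,3]=d["xyz"]
    return d["frame"],np.array(d["mtx"]),C
def ray(px,K,C):
    v=C[:3,:3]@np.linalg.inv(K)@np.array([px[0],px[1],1.]);return C[:3,3],v
def at_z(px,z,K,C):
    o,v=ray(px,K,C);return o+v*(z-o[2])/v[2]
def proj(P,K,C):
    c=np.linalg.inv(C)@np.append(P,1);u=K@c[:3];return u[:2]/u[2]
def st():
    s=get_state();return s,np.array(s["tool_pos"]),R.from_quat(s["eef_rot"])
def go(P,Rt):
    "tool-axis shift and rotvec from current commanded ~ measured pose"
    s,p,r=st();return r.inv().apply(np.array(P)-p).round(4),(r.inv()*Rt).as_rotvec().round(4)
E
python3 - <<'E'
from h import *
f,K,C=cam("top");np.savez("top.npz",K=K,C=C)
a=cv2.resize(f[145:245,280:380,::-1],(400,400),interpolation=cv2.INTER_CUBIC)
b=cv2.resize(f[180:280,190:290,::-1],(400,400),interpolation=cv2.INTER_CUBIC)
cv2.imwrite("pics/ab.png",np.hstack([a,b]))
for n,px,z in[("knob",(211,220),.215),("knob r",(207,220),.2),("foot",(224,228),.006),("foot corners",(219,215),.006),("",(238,218),.006),("",(234,241),.006),("",(214,239),.006),("trayTL",(396,211),.03),("TR",(436,202),.03),("BR",(453,258),.03),("BL",(412,267),.03),("chute low L",(289,234),.06),("chute low R",(360,235),.06),("chute hiL",(291,157),.14),("hiR",(363,158),.14)]:
    print(n,at_z(px,z,K,C).round(3))
E
```

```text
knob [0.466 0.346 0.215]
knob r [0.468 0.362 0.2  ]
foot [0.463 0.354 0.006]
foot corners [0.509 0.373 0.006]
 [0.498 0.306 0.006]
 [0.417 0.318 0.006]
 [0.424 0.388 0.006]
trayTL [ 0.514 -0.249  0.03 ]
TR [ 0.545 -0.389  0.03 ]
BR [ 0.351 -0.438  0.03 ]
BL [ 0.321 -0.297  0.03 ]
chute low L [0.435 0.12  0.06 ]
chute low R [ 0.43 -0.12  0.06]
chute hiL [0.682 0.108 0.14 ]
hiR [ 0.677 -0.129  0.14 ]
```

View pics/ab.png

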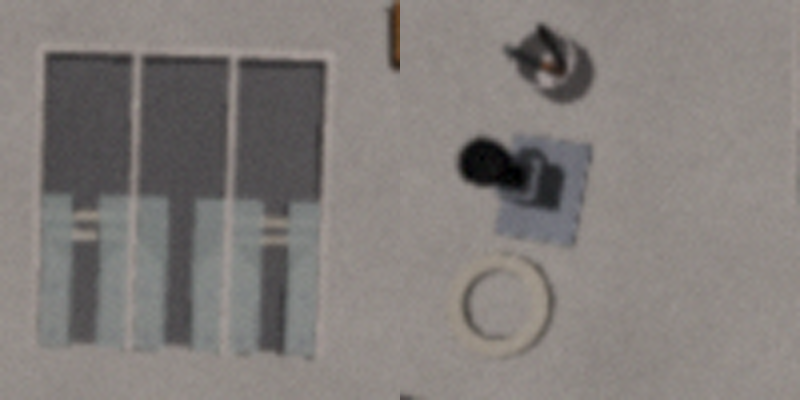

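The crops show cartons in the left (crop 85,226) and right (275,231) lanes, and the middle slot is empty down to the floor. The knob is at crop (485,160) and the foot corners at about (517,133), (592,143), (577,247) and (497,233). I'll fit the chute and holder, then move.

```bash
cat >> h.py <<'E'
def bedT(x,y,z,yaw):
    T=np.eye(4);T[:3,:3]=(R.from_euler("z",yaw)*R.from_euler("y",-15,degrees=True)).as_matrix();T[:3,3]=x,y,z;return T
E
python3 - <<'E'
from h import *
from scipy.optimize import least_squares as ls
d=np.load("top.npz");K,C=d["K"],d["C"]
ca=lambda u,v:np.array([280+u/4,145+v/4])-.375
cb=lambda u,v:np.array([190+(u-400)/4,180+v/4])-.375
# bed points: top rim outer corners, dividers' centres, cover edges corners
B=[((256,123,40),ca(42,49)),((256,-123,40),ca(333,53)),((250,40,40),ca(137,54)),((250,-40,40),ca(233,57)),
((0,123,40),ca(37,347)),((0,40,40),ca(127,350)),((0,-40,40),ca(222,354)),((0,-123,40),ca(315,356)),
((130,80+11,26),ca(72,194)),((130,80-11,26),ca(100,195)),((130,11,26),ca(167,196)),((130,-11,26),ca(194,199)),((130,-69,26),ca(264,200)),((130,-91,26),ca(289,202))]
f=lambda p:np.concatenate([proj(bedT(p[0],p[1],.03,p[2])@np.array([*(np.array(b)/1000),1]) [:],K,C)-px if 0 else proj((bedT(p[0],p[1],.03,p[2])@np.array([*(np.array(b)/1000),1]))[:3],K,C)-px for b,px in B])
r=ls(f,[.43,0,0],loss="soft_l1");print("bed",r.x.round(4),r.fun.reshape(-1,2).round(1).tolist())
F=np.array([at_z(cb(*p),.006,K,C)[:2] for p in[(517,133),(592,143),(577,247),(497,233)]])
print("foot",F.round(3).tolist(),F.mean(0).round(4),np.linalg.norm(np.diff(F,axis=0),axis=1).round(3))
print("knob",at_z(cb(485,160),.213,K,C).round(4))
T=np.array([at_z(p,.03,K,C)[:2] for p in[(396,211),(436,202),(453,258),(412,267)]]);print("tray",T.mean(0).round(3),np.linalg.norm(np.diff(T,axis=0),axis=1).round(3))
for yaw in(0,):
    for sgn in(1,-1):
        Rt=R.from_matrix(np.array([[0,sgn,0],[sgn,0,0],[0,0,-1]],float))
        print(go([.466,.352,.33],Rt))
E
```

```text
bed [ 0.4474  0.003  -0.0446] [[-1.2, -1.6], [0.3, -0.1], [0.0, -0.2], [0.1, -0.1], [-1.8, 0.2], [0.2, 0.3], [0.2, 0.2], [1.6, 0.5], [0.3, 0.0], [-0.2, -0.0], [0.2, 0.3], [-0.0, -0.2], [-0.3, 0.2], [-0.0, -0.1]]
foot [[0.517, 0.374], [0.507, 0.307], [0.416, 0.318], [0.428, 0.389]] [0.467  0.3472] [0.067 0.092 0.072]
knob [0.4678 0.3466 0.213 ]
tray [ 0.433 -0.343] [0.144 0.2   0.144]
(array([-0.3215, -0.1373, -0.1214]), array([-7.00e-04,  6.00e-04,  1.23e+00]))
(array([-0.3215, -0.1373, -0.1214]), array([-6.0000e-04, -7.0000e-04, -1.9116e+00]))
```

```bash
python3 -m jog '[[[-0.03,-0.013,-0.012,0,0,0],[-0.036,-0.016,-0.014,0,0,0],[-0.036,-0.016,-0.014,0,0,0],[-0.036,-0.016,-0.014,0,0,0],[-0.036,-0.016,-0.014,0,0,0],[-0.036,-0.016,-0.014,0,0,0],[-0.036,-0.016,-0.014,0,0,0],[-0.036,-0.016,-0.014,0,0,0],[-0.036,-0.013,-0.012,0,0,0]]]'
python3 -m jog '[[[0,0,0,0,0,0.16],[0,0,0,0,0,0.16],[0,0,0,0,0,0.16],[0,0,0,0,0,0.16],[0,0,0,0,0,0.16],[0,0,0,0,0,0.16],[0,0,0,0,0,0.16],[0,0,0,0,0,0.15],[0,0,0,0,0,0],[0,0,0,0,0,0]]]'
cat >> h.py <<'E'
BED=bedT(.4474,.003,.03,-.0446)
RD=R.from_matrix(np.array([[0,1,0],[1,0,0],[0,0,-1]],float))  # tool y->+x
RV=R.from_euler("z",-.0446)*RD            # vertical, closing along bed x
bR=R.from_matrix(BED[:3,:3])*RD           # square to bed
def bed(x,y,z): return (BED@np.array([x/1000,y/1000,z/1000,1]))[:3]
def inbed(P): return ((np.linalg.inv(BED)@np.append(P,1))[:3]*1000).round(1)
E
python3 - <<'E'
from h import *
f,K,C=cam("wrist");cv2.imwrite("pics/w1.png",f[:,:,::-1])
s,p,r=st();print(p,s["q"],go([.4675,.347,.27],RV))
print(proj([.467,.347,.215],K,C),proj([.467,.347,.106],K,C))
E
```

```text
clock: 1.38
tool_pos: [0.4633, 0.3516, 0.3314]
eef_rot: [0.17, 0.985, 0.0, 0.0]
contact_force: [1.3, 0.4, 0.5]
opening: 1.002
finger_force: 0.0
clock: 2.62
tool_pos: [0.4623, 0.3528, 0.3308]
eef_rot: [0.72, 0.694, -0.0, -0.0]
contact_force: [0.4, -0.1, -0.6]
opening: 0.998
finger_force: 0.0
[0.46236027 0.35272245 0.33075439] [-0.80158815  0.50500384  0.11942296  1.53528323 -0.06472489  1.10534018
 -0.70568643] (array([-0.0055,  0.0054,  0.0608]), array([-0.0002, -0.    ,  0.0068]))
[322.56920057 191.59334409] [321.02892187 167.94764095]
```

View pics/w1.png

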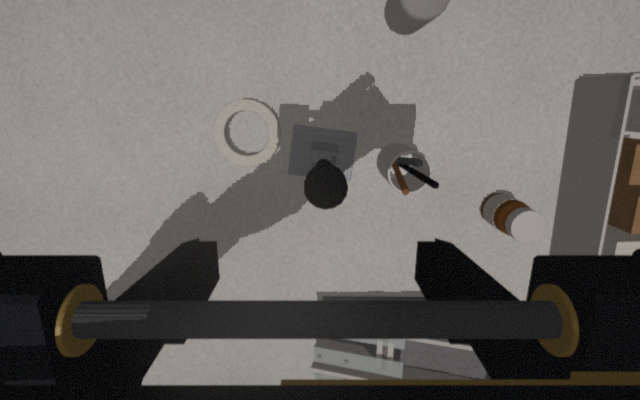

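The knob shows at (326,186), within 5 mm of the prediction (322.6,191.6). It sits between the open fingers, so I'll descend and grip.

```bash
python3 -m jog '[[[-0.003,0.0065,0,0,0,0.007],[0,0,0.03,0,0,0],[0,0,0.03,0,0,0],[0,0,0.03,0,0,0],[0,0,0.03,0,0,0],[0,0,0.025,0,0,0],[0,0,0.02,0,0,0],[0,0,0.009,0,0,0],[0,0,0,0,0,0],[0,0,0,0,0,0]]]'
python3 -m jog '[[[0,0,0,0,0,0],[0,0,0,0,0,0],[0,0,0,0,0,0],[0,0,0,0,0,0],[0,0,0,0,0,0],[0,0,0,0,0,0],[0,0,0,0,0,0],[0,0,0,0,0,0],[0,0,0,0,0,0],[0,0,0,0,0,0],[0,0,0,0,0,0],[0,0,0,0,0,0]]]' 0 50
```

```text
clock: 3.92
tool_pos: [0.4696, 0.3498, 0.1576]
eef_rot: [0.724, 0.69, 0.001, 0.0]
contact_force: [-0.3, -0.4, -0.3]
opening: 0.997
finger_force: 0.0
clock: 5.42
tool_pos: [0.4688, 0.3495, 0.1568]
eef_rot: [0.724, 0.69, 0.0, -0.0]
contact_force: [-0.8, 0.2, 1.3]
opening: 0.416
finger_force: 50.0
```

An opening of 37 mm means the long pads caught the knob's rim, not the handle. I'll reopen and grip the knob squarely at its mid-height.

```bash
python3 -m jog '[[[0,0,0,0,0,0],[0,0,0,0,0,0],[0,0,0,0,0,0],[0,0,0,0,0,0],[0,0,-0.008,0,0,0],[0,0,-0.01,0,0,0],[0,0,-0.008,0,0,0],[0,0,0,0,0,0],[0,0,0,0,0,0]]]' 0.07
python3 -m jog '[[[0,0,0,0,0,0],[0,0,0,0,0,0],[0,0,0,0,0,0],[0,0,0,0,0,0],[0,0,0,0,0,0],[0,0,0,0,0,0],[0,0,0,0,0,0],[0,0,0,0,0,0],[0,0,0,0,0,0],[0,0,0,0,0,0],[0,0,0,0,0,0],[0,0,0,0,0,0]]]' 0 60
python3 -m jog '[[[0,0,-0.01,0,0,0],[0,0,-0.02,0,0,0],[0,0,-0.02,0,0,0],[0,0,-0.02,0,0,0],[0,0,-0.02,0,0,0],[0,0,-0.02,0,0,0],[0,0,-0.02,0,0,0],[0,0,-0.01,0,0,0],[0,0,0,0,0,0],[0,0,0,0,0,0],[0,0,0,0,0,0]]]'
python3 - <<'E'
from h import *
f,K,C=cam("wrist");g,K2,C2=cam("side")
a=f[0:400,:,::-1];a=cv2.resize(a,(400,250))
b=cv2.resize(g[20:220,120:320,::-1],(400,400),interpolation=cv2.INTER_CUBIC)
a=cv2.copyMakeBorder(a,0,150,0,0,cv2.BORDER_CONSTANT)
cv2.imwrite("pics/w2.png",np.hstack([a,b]));s,p,r=st();print(p)
for d in(.178,.118,.0): # along tool from grasp
    P=p+r.apply([0,0,-.019+.197-d]);print(d,proj(P,K,C).round(1),((proj(P,K2,C2)-[120,20])*2+[400,0]).round(1))
E
```

```text
clock: 6.55
tool_pos: [0.4687, 0.3494, 0.1828]
eef_rot: [0.724, 0.69, -0.0, -0.0]
contact_force: [0.3, -1.7, -0.3]
opening: 0.796
finger_force: 0.0
clock: 8.05
tool_pos: [0.4689, 0.3495, 0.1829]
eef_rot: [0.724, 0.69, 0.0, -0.0]
contact_force: [0.2, -1.1, -1.8]
opening: 0.389
finger_force: 60.0
clock: 9.43
tool_pos: [0.4684, 0.3492, 0.322]
eef_rot: [0.724, 0.69, -0.001, -0.0]
contact_force: [0.2, -0.6, -1.7]
opening: 0.388
finger_force: 60.0
[0.46863887 0.34928628 0.32226265]
0.178 [317.2 235.6] [585.3 171.2]
0.118 [317.1 203.7] [591.6 205.7]
0.0 [317.  170.9] [602.9 268.2]
```

View pics/w2.png

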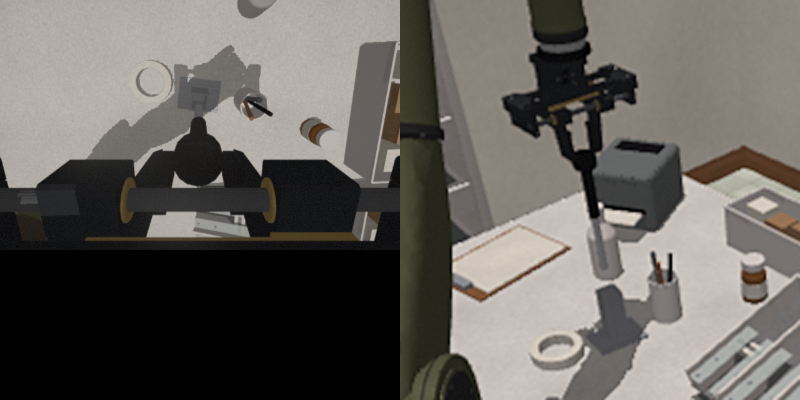

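Rod is held straight: its tip sits at crop (603,265), against a predicted (603,268). Now I'll work out the moves to the left lane.

```bash
cat >> h.py <<'E'
TIP=.177
def rodgo(x,y,z): return go(bed(x,y,z)+BED[:3,2]*TIP,bR)
def tip():
    s,p,r=st();return inbed(p+r.apply([0,0,TIP]))
E
python3 - <<'E'
from h import *
print(rodgo(74,80,80),tip())
E
```

```text
(array([-2.669e-01, -2.000e-04,  2.510e-02]), array([-0.2626,  0.001 , -0.0023])) [ 35.3 346.8 109.9]
```

```bash
python3 -m jog '[[[-0.025,0,0,0,0,0],[-0.03,0,0,-0.03,0,0],[-0.03,0,0,-0.03,0,0],[-0.03,0,0,-0.04,0,0],[-0.03,0,0,-0.04,0,0],[-0.03,0,0,-0.04,0,0],[-0.03,0,0,-0.04,0,0],[-0.03,0,0,-0.0425,0,0],[-0.032,0,0,0,0,0],[0,0,0,0,0,0],[0,0,0,0,0,0]]]'
python3 - <<'E'
from h import *
print(rodgo(74,80,50),tip())
E
```

```text
clock: 10.9
tool_pos: [0.4566, 0.0835, 0.3229]
eef_rot: [0.717, 0.684, 0.091, 0.095]
contact_force: [-0.3, -0.1, -0.9]
opening: 0.385
finger_force: 60.0
(array([-0.0008, -0.0073,  0.0545]), array([ 0.0011, -0.0001, -0.002 ])) [ 81.4  80.8 104.5]
```

```bash
python3 -m jog '[[[-0.001,-0.007,0.02,0,0,0],[0,0,0.02,0,0,0],[0,0,0.015,0,0,0],[0,0,0,0,0,0],[0,0,0,0,0,0]]]'
python3 - <<'E'
from h import *
print(rodgo(74,80,5),tip())
f,K,C=cam("wrist");g,K2,C2=cam("side")
b=cv2.resize(g[150:280,240:400,::-1],(480,390),interpolation=cv2.INTER_CUBIC)
a=f[40:390,200:520,::-1]
a=cv2.copyMakeBorder(a,0,40,0,0,cv2.BORDER_CONSTANT);cv2.imwrite("pics/w3.png",np.hstack([a,b]))
for P in((74,80,50),(130,80,26),(92,80,18),(0,80,26)):print(P,(proj(bed(*P),K,C)-[200,40]).round(),((proj(bed(*P),K2,C2)-[240,150])*3+[320,0]).round())
E
```

```text
clock: 11.52
tool_pos: [0.4641, 0.0822, 0.2682]
eef_rot: [0.717, 0.685, 0.091, 0.095]
contact_force: [0.3, -0.6, -0.9]
opening: 0.386
finger_force: 60.0
(array([ 0.0001, -0.0004,  0.0447]), array([ 0.0012, -0.0001, -0.0013])) [74.6 79.9 49.7]
(74, 80, 50) [116. 131.] [457. 131.]
(130, 80, 26) [169. 127.] [501. 113.]
(92, 80, 18) [133. 125.] [477. 140.]
(0, 80, 26) [ 47. 127.] [411. 190.]
```

View pics/w3.png

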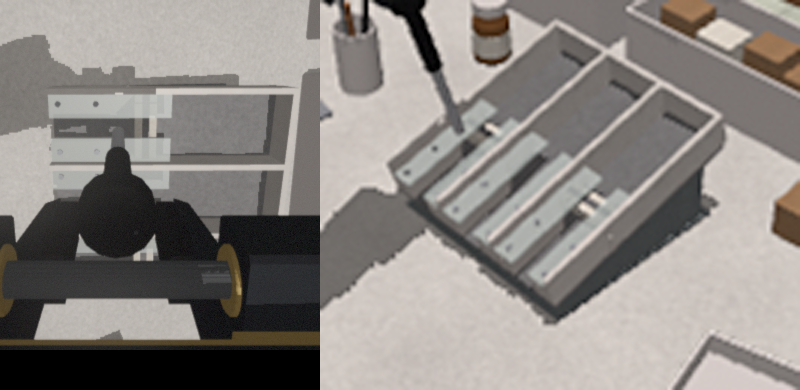

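The wrist view shows the left slot between crop rows 118 and 138, as predicted (127), with the rod tip over it at (117,128). The side view agrees. I'll lower the rod and push.

```bash
python3 -m jog '[[[0,0,0.012,0,0,0],[0,0,0.012,0,0,0],[0,0,0.01,0,0,0],[0,0,0.006,0,0,0],[0,0,0.003,0,0,0],[0,0,0,0,0,0],[0,0,0,0,0,0]]]'
python3 -m jog '[[[0,0.008,0,0,0,0],[0,0.008,0,0,0,0],[0,0.008,0,0,0,0],[0,0.008,0,0,0,0],[0,0.008,0,0,0,0],[0,0.008,0,0,0,0],[0,0.008,0,0,0,0],[0,0,0,0,0,0]]]'
python3 -c "
from h import *
print(rodgo(172,80,5),tip())"
```

```text
clock: 12.5
tool_pos: [0.475, 0.0809, 0.2266]
eef_rot: [0.717, 0.684, 0.091, 0.095]
contact_force: [-0.7, -0.3, -0.7]
opening: 0.385
finger_force: 60.0
clock: 13.5
tool_pos: [0.5301, 0.0784, 0.2412]
eef_rot: [0.717, 0.684, 0.091, 0.095]
contact_force: [0.1, -0.1, -1.0]
opening: 0.39
finger_force: 60.0
(array([0.0011, 0.0408, 0.0016]), array([ 0.0023,  0.0002, -0.0027])) [131.7  79.    6.5]
```

```bash
python3 -m jog '[[[0.001,0.007,0,0,0,0],[0,0.007,0,0,0,0],[0,0.007,0,0,0,0],[0,0.007,0,0,0,0],[0,0.007,0,0,0,0],[0,0.005,0,0,0,0],[0,0,0,0,0,0],[0,0,0,0,0,0]]]'
python3 - <<'E'
from h import *
print(tip())
f,K,C=cam("wrist");g,K2,C2=cam("top")
b=cv2.resize(g[145:245,280:380,::-1],(400,400),interpolation=cv2.INTER_CUBIC)
a=cv2.copyMakeBorder(f[40:390,200:520,::-1],0,50,0,0,cv2.BORDER_CONSTANT);cv2.imwrite("pics/w4.png",np.hstack([a,b]))
for P in((190,80,18),(130,80,26),(172,80,18)):print(P,(proj(bed(*P),K,C)-[200,40]).round())
E
```

```text
clock: 14.5
tool_pos: [0.5676, 0.0776, 0.2513]
eef_rot: [0.717, 0.684, 0.09, 0.095]
contact_force: [0.2, 0.5, -1.2]
opening: 0.385
finger_force: 60.0
[170.2  79.8   6.5]
(190, 80, 18) [137. 133.]
(130, 80, 26) [ 75. 135.]
(172, 80, 18) [119. 133.]
```

View pics/w4.png

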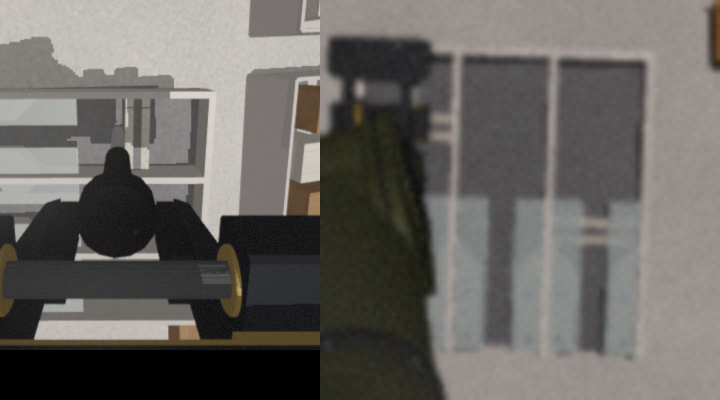

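The carton lies square ahead of the rod (crop u 125–152), well clear of the cover edge at u≈77. Next is the right lane: lift, cross over and check.

```bash
python3 -m jog '[[[0,-0.006,0,0,0,0],[0,0,-0.015,0,0,0],[0,0,-0.02,0,0,0],[0,0,-0.02,0,0,0],[0,0,-0.02,0,0,0],[0,0,0,0,0,0]]]'
python3 -m jog '[[[-0.02,-0.012,0,0,0,0],[-0.025,-0.013,0,0,0,0],[-0.025,-0.013,0,0,0,0],[-0.025,-0.013,0,0,0,0],[-0.025,-0.013,0,0,0,0],[-0.025,-0.013,0,0,0,0],[-0.015,-0.013,0,0,0,0],[0,0,0,0,0,0],[0,0,0,0,0,0]]]'
python3 - <<'E'
from h import *
print(tip(),rodgo(74,-80,5))
f,K,C=cam("wrist");g,K2,C2=cam("side")
b=cv2.resize(g[150:280,240:400,::-1],(480,390),interpolation=cv2.INTER_CUBIC)
a=f[40:390,200:520,::-1]
a=cv2.copyMakeBorder(a,0,40,0,0,cv2.BORDER_CONSTANT);cv2.imwrite("pics/w5.png",np.hstack([a,b]))
for P in((74,-80,26),(130,-80,26)):print(P,(proj(bed(*P),K,C)-[200,40]).round())
E
```

```text
clock: 15.35
tool_pos: [0.5431, 0.079, 0.3244]
eef_rot: [0.717, 0.684, 0.092, 0.096]
contact_force: [-0.6, -0.1, -1.3]
opening: 0.392
finger_force: 60.0
clock: 16.48
tool_pos: [0.4487, -0.0764, 0.2989]
eef_rot: [0.717, 0.685, 0.091, 0.095]
contact_force: [0.1, 0.7, -0.1]
opening: 0.388
finger_force: 60.0
[ 74.5 -79.2  81.4] (array([-0.0008, -0.0004,  0.0764]), array([ 0.0013,  0.0001, -0.0015]))
(74, -80, 26) [116. 123.]
(130, -80, 26) [165. 122.]
```

View pics/w5.png

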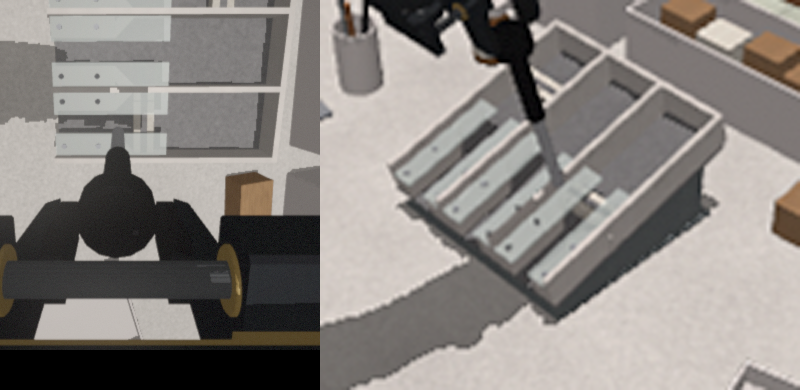

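The right slot spans crop rows 114–133 (predicted 123) and the middle lane is empty. I'll lower and push.

```bash
python3 -m jog '[[[-0.001,0,0.02,0,0,0],[0,0,0.02,0,0,0],[0,0,0.012,0,0,0],[0,0,0.01,0,0,0],[0,0,0.008,0,0,0],[0,0,0.005,0,0,0],[0,0,0,0,0,0],[0,0,0,0,0,0]]]'
python3 -m jog '[[[0,0.008,0,0,0,0],[0,0.008,0,0,0,0],[0,0.008,0,0,0,0],[0,0.008,0,0,0,0],[0,0.008,0,0,0,0],[0,0.008,0,0,0,0],[0,0.008,0,0,0,0],[0,0,0,0,0,0]]]'
python3 -c "
from h import *
print(rodgo(172,-80,5),tip())"
python3 -m jog '[[[0,0.007,0,0,0,0],[0,0.007,0,0,0,0],[0,0.007,0,0,0,0],[0,0.007,0,0,0,0],[0,0.007,0,0,0,0],[0,0.005,0,0,0,0],[0,0,0,0,0,0],[0,0,0,0,0,0]]]'
python3 - <<'E'
from h import *
print(tip())
f,K,C=cam("wrist");g,K2,C2=cam("top")
b=cv2.resize(g[145:245,280:380,::-1],(400,400),interpolation=cv2.INTER_CUBIC)
a=cv2.copyMakeBorder(f[40:390,200:520,::-1],0,50,0,0,cv2.BORDER_CONSTANT);cv2.imwrite("pics/w6.png",np.hstack([a,b]))
E
```

```text
clock: 17.58
tool_pos: [0.4675, -0.079, 0.2266]
eef_rot: [0.717, 0.684, 0.091, 0.095]
contact_force: [-0.2, -0.2, -0.4]
opening: 0.39
finger_force: 60.0
clock: 18.58
tool_pos: [0.5225, -0.0815, 0.2412]
eef_rot: [0.717, 0.684, 0.091, 0.095]
contact_force: [0.5, 0.5, -1.1]
opening: 0.392
finger_force: 60.0
(array([0.0011, 0.0412, 0.0017]), array([ 0.0023,  0.0006, -0.0021])) [131.2 -81.1   6.6]
clock: 19.58
tool_pos: [0.5599, -0.0833, 0.2512]
eef_rot: [0.717, 0.684, 0.09, 0.095]
contact_force: [0.3, 0.9, -1.1]
opening: 0.39
finger_force: 60.0
[169.7 -81.3   6.6]
```

View pics/w6.png

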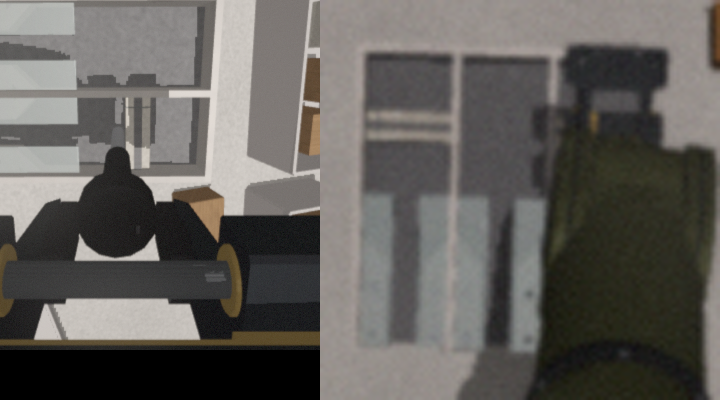

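Both cartons are clear of the covers and lie square in their lanes: the right one at wrist crop u 123–152, the left one at top crop (408,124). Now the rod goes back.

```bash
python3 -m jog '[[[0,-0.006,0,0,0,0],[0,0,-0.02,0,0,0],[0,0,-0.025,0,0,0],[0,0,-0.025,0,0,0],[0,0,-0.025,0,0,0],[0,0,-0.01,0,0,0],[0,0,0,0,0,0]]]'
python3 - <<'E'
from h import *
print(go([.468,.347,.335],RV),tip())
E
```

```text
clock: 20.55
tool_pos: [0.5269, -0.0817, 0.3512]
eef_rot: [0.717, 0.684, 0.091, 0.095]
contact_force: [0.2, 0.4, -1.2]
opening: 0.386
finger_force: 60.0
(array([ 0.4255, -0.0804, -0.0048]), array([ 2.632e-01,  2.000e-04, -2.400e-03])) [163.7 -81.2 111.7]
```

```bash
python3 -m jog '[[[0.025,-0.005,0,0,0,0],[0.04,-0.008,0,0,0,0],[0.04,-0.008,0,0,0,0],[0.04,-0.008,0,0,0,0],[0.04,-0.008,0,0,0,0],[0.04,-0.008,0,0,0,0],[0.04,-0.008,0,0,0,0],[0.04,-0.008,0,0,0,0],[0.04,-0.008,0,0,0,0],[0.04,-0.008,0,0,0,0],[0.04,-0.004,-0.005,0,0,0],[0,0,0,0,0,0]]]'
python3 -m jog '[[[0,0,0,0.06,0,0],[0,0,0,0.06,0,0],[0,0,0,0.06,0,0],[0,0,0,0.06,0,0],[0,0,0,0.023,0,0],[0,0,0,0,0,0],[0,0,0,0,0,0]]]'
python3 - <<'E'
from h import *
print(go([.468,.347,.31],RV))
f,K,C=cam("wrist");g,K2,C2=cam("side")
b=cv2.resize(g[60:220,150:310,::-1],(400,400),interpolation=cv2.INTER_CUBIC)
cv2.imwrite("pics/w7.png",np.hstack([f[0:400,120:520,::-1],b]))
s,p,r=st();P=p+r.apply([0,0,TIP]);print(P,(proj(P,K,C)-[120,0]).round(1),((proj(P,K2,C2)-[150,60])*2.5+[400,0]).round(1))
H=[.467,.347,.1];print((proj(H,K,C)-[120,0]).round(1),((proj(H,K2,C2)-[150,60])*2.5+[400,0]).round(1))
E
```

```text
clock: 22.05
tool_pos: [0.4658, 0.3509, 0.3332]
eef_rot: [0.715, 0.687, 0.09, 0.093]
contact_force: [0.4, -1.2, -1.1]
opening: 0.388
finger_force: 60.0
clock: 22.92
tool_pos: [0.4669, 0.3465, 0.3347]
eef_rot: [0.723, 0.691, -0.0, -0.0]
contact_force: [0.2, 0.1, -0.9]
opening: 0.39
finger_force: 60.0
(array([0.0005, 0.0011, 0.0247]), array([-0.0007,  0.0003, -0.0017]))
[0.46683482 0.3467593  0.15796543] [196.7 170.9] [577.2 227.8]
[196.9 161.2] [583.7 263.7]
```

View pics/w7.png

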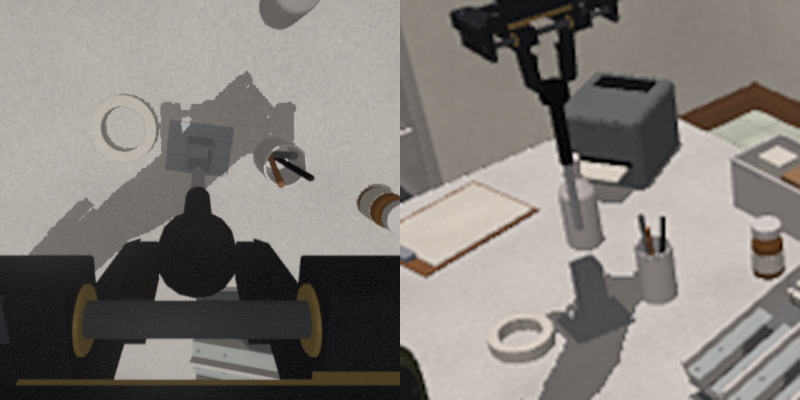

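The rod tip sits just above the tube, near wrist crop (200,166), and the tube mouth looks to be at about (203,150). I'll zoom in to check alignment.

Run:
```python
from h import *
f,K,C=cam("wrist");g,K2,C2=cam("side")
a=cv2.resize(f[110:190,280:360,::-1],(400,400),interpolation=cv2.INTER_CUBIC)
b=cv2.resize(g[135:195,195:255,::-1],(400,400),interpolation=cv2.INTER_CUBIC)
cv2.imwrite("pics/w8.png",np.clip(np.hstack([a,b]).astype(float)*1.6,0,255).astype(np.uint8))
yaw=-.16;n=0
for z in(.1,):
  for dx,dy in((17,17),(17,-17),(-17,-17),(-17,17)):
    v=R.from_euler("z",yaw).apply([dx/1e3,dy/1e3,0])+[.467,.347,z]
    print(((proj(v,K,C)-[280,110])*5).round(),((proj(v,K2,C2)-[195,135])*6.67+[400,0]).round())
s,p,r=st();P=p+r.apply([0,0,TIP]);print(((proj(P,K,C)-[280,110])*5).round(),((proj(P,K2,C2)-[195,135])*6.67+[400,0]).round())
```

```text
[266. 192.] [604. 177.]
[248. 336.] [635. 207.]
[104. 320.] [575. 230.]
[119. 175.] [545. 200.]
[185. 306.] [573. 107.]
```

View pics/w8.png

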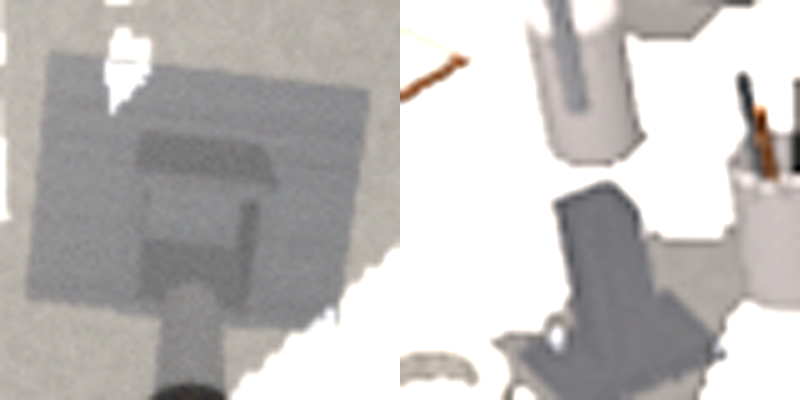

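Both views match the prediction to within about 2 mm, and there is 7 mm of clearance. I'll insert the rod.

```bash
python3 -m jog '[[[0.0005,0.001,0.02,0,0,0],[0,0,0.02,0,0,0],[0,0,0.012,0,0,0],[0,0,0.01,0,0,0],[0,0,0.01,0,0,0],[0,0,0.015,0,0,0],[0,0,0.02,0,0,0],[0,0,0.02,0,0,0],[0,0,0.013,0,0,0],[0,0,0.005,0,0,0],[0,0,0,0,0,0],[0,0,0,0,0,0]]]'
python3 -m jog '[[[0,0,0.003,0,0,0],[0,0,0.002,0,0,0],[0,0,0,0,0,0],[0,0,0,0,0,0]]]'
```

```text
clock: 24.62
tool_pos: [0.4689, 0.3473, 0.1906]
eef_rot: [0.724, 0.69, 0.001, -0.0]
contact_force: [0.5, -0.3, -0.8]
opening: 0.385
finger_force: 60.0
clock: 25.12
tool_pos: [0.4685, 0.347, 0.1849]
eef_rot: [0.724, 0.69, -0.0, -0.0]
contact_force: [0.0, -0.4, -0.8]
opening: 0.389
finger_force: 60.0
```

```bash
python3 -m jog '[[[0,0,0,0,0,0],[0,0,0,0,0,0],[0,0,0,0,0,0],[0,0,0,0,0,0],[0,0,0,0,0,0],[0,0,-0.01,0,0,0],[0,0,-0.02,0,0,0],[0,0,-0.02,0,0,0],[0,0,-0.02,0,0,0],[0,0,-0.02,0,0,0],[0,0,0,0,0,0]]]' 0.08
python3 - <<'E'
from h import *
# carton est: bed x, y ; grasp TCP 3 mm above floor, hover at 100 mm
print(go(bed(189,80,100),bR))
f,K,C=cam("wrist");g,K2,C2=cam("top")
a=cv2.resize(f[:,:,::-1],(400,250));a=cv2.copyMakeBorder(a,0,150,0,0,cv2.BORDER_CONSTANT)
b=cv2.resize(g[140:240,190:390,::-1],(400,200),interpolation=cv2.INTER_CUBIC)
c=cv2.resize(g[190:280,380:480,::-1],(222,200),interpolation=cv2.INTER_CUBIC)
c=cv2.copyMakeBorder(c,0,0,0,178,cv2.BORDER_CONSTANT)
cv2.imwrite("pics/w9.png",np.hstack([a,np.vstack([b,c])]))
E
```

```text
clock: 26.5
tool_pos: [0.4695, 0.3477, 0.2769]
eef_rot: [0.724, 0.69, 0.002, -0.0]
contact_force: [1.5, -0.1, -0.9]
opening: 0.905
finger_force: 0.0
(array([-0.2653,  0.1504,  0.101 ]), array([-0.2592, -0.0026, -0.0029]))
```

View pics/w9.png

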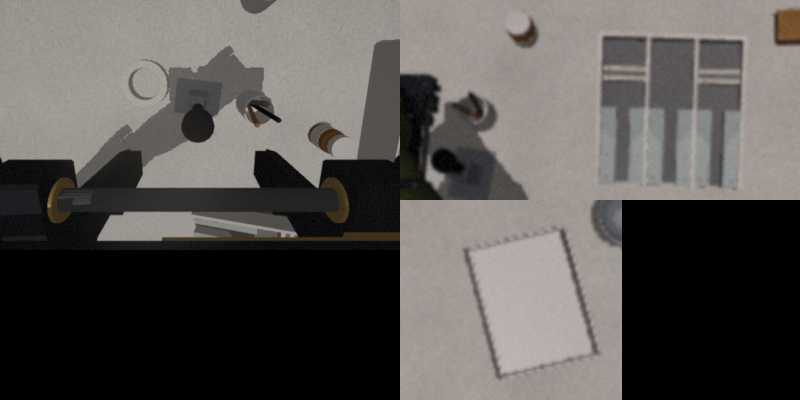

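The rod stands free in its holder. The cartons are at top crop (624,72) and (720,76). The tray has been knocked about 50 mm to the right (top-left corner now at px ~410, was 396), so I'll re-measure it before placing. Moving over the left carton.

```bash
python3 -m jog '[[[-0.025,0,0,0,0,0],[-0.03,0,0,-0.03,0,0],[-0.03,0,0,-0.03,0,0],[-0.03,0,0,-0.04,0,0],[-0.03,0,0,-0.04,0,0],[-0.03,0,0,-0.04,0,0],[-0.03,0,0,-0.04,0,0],[-0.03,0,0,-0.04,0,0],[-0.03,0,0,0,0,0],[0,0,0,0,0,0]]]' 0.05
python3 - <<'E'
from h import *
d=np.load("top.npz")
for px in((302,176),(350,178)):
    o,v=ray(px,d["K"],d["C"]);n=BED[:3,2];q=bed(0,0,18);print(inbed(o+v*((q-o)@n)/(v@n)))
print(go(bed(188,80,70),bR))
E
```

```text
clock: 27.85
tool_pos: [0.455, 0.0799, 0.2742]
eef_rot: [0.719, 0.683, 0.088, 0.093]
contact_force: [-0.0, 0.8, 0.5]
opening: 0.565
finger_force: 0.0
[187.8  79.3  18. ]
[186.6 -82.9  18. ]
(array([0.0041, 0.1215, 0.1643]), array([-0.0043,  0.0028, -0.0062]))
```

```bash
python3 -m jog '[[[0.004,0.03,0,-0.004,0.003,-0.006],[0,0.04,0,0,0,0],[0,0.04,0.02,0,0,0],[0,0.0115,0.03,0,0,0],[0,0,0.035,0,0,0],[0,0,0.035,0,0,0],[0,0,0.03,0,0,0],[0,0,0.014,0,0,0],[0,0,0,0,0,0],[0,0,0,0,0,0]]]'
python3 - <<'E'
from h import *
print(go(bed(188,80,3),bR))
f,K,C=cam("wrist");cv2.imwrite("pics/w10.png",f[:,:,::-1])
print(proj(bed(188,80,18),K,C),proj(bed(188,80,3),K,C))
E
```

```text
clock: 29.1
tool_pos: [0.6167, 0.0803, 0.1491]
eef_rot: [0.715, 0.687, 0.092, 0.095]
contact_force: [0.2, -0.7, -0.0]
opening: 0.573
finger_force: 0.0
(array([-0.005 , -0.0031,  0.0691]), array([ 0.0032, -0.0031,  0.0039]))
[312.35982567 213.09977226] [312.5295003 206.7813827]
```

View pics/w10.png

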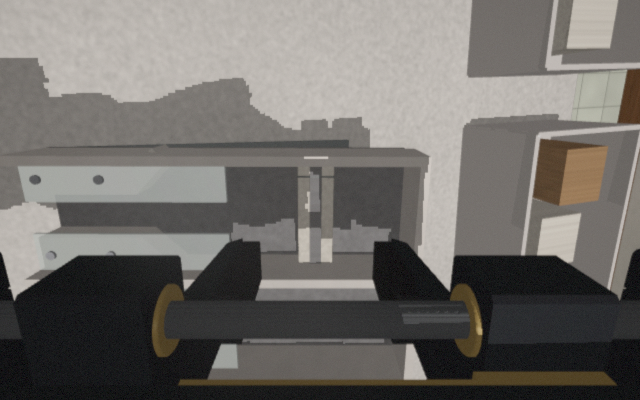

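The carton is centred at (316,213), against a predicted (312,213), square and between the fingers. Descend and grip.

```bash
python3 -m jog '[[[-0.005,-0.001,0.015,0.003,-0.003,0.004],[0,0,0.015,0,0,0],[0,0,0.015,0,0,0],[0,0,0.012,0,0,0],[0,0,0.008,0,0,0],[0,0,0.003,0,0,0],[0,0,0,0,0,0],[0,0,0,0,0,0]]]'
python3 -c "
from h import *
print(inbed(st()[1]),go(bed(189,80,3),bR))"
python3 -m jog '[[[0,0,0,0,0,0],[0,0,0,0,0,0],[0,0,0,0,0,0],[0,0,0,0,0,0],[0,0,0,0,0,0],[0,0,0,0,0,0],[0,0,0,0,0,0],[0,0,0,0,0,0]]]' 0 25
python3 -m jog '[[[0,0,-0.01,0,0,0],[0,0,-0.02,0,0,0],[0,0,-0.03,0,0,0],[0,0,-0.03,0,0,0],[0,0,-0.03,0,0,0],[0,0,-0.03,0,0,0],[0,0,0,0,0,0]]]'
python3 - <<'E'
from h import *
f,K,C=cam("wrist");g,K2,C2=cam("top")
a=cv2.resize(f[:,:,::-1],(400,250));a=cv2.copyMakeBorder(a,0,150,0,0,cv2.BORDER_CONSTANT)
c=cv2.resize(g[190:290,380:480,::-1],(400,400),interpolation=cv2.INTER_CUBIC)
cv2.imwrite("pics/w11.png",np.hstack([a,c]))
E
```

```text
clock: 30.15
tool_pos: [0.6328, 0.0741, 0.0826]
eef_rot: [0.717, 0.685, 0.09, 0.094]
contact_force: [0.8, -0.3, -0.8]
opening: 0.569
finger_force: 0.0
[189.4  79.3   3.7] (array([ 0.0007, -0.0004,  0.0007]), array([-0.0006,  0.0004, -0.0004]))
clock: 31.15
tool_pos: [0.6325, 0.0741, 0.0821]
eef_rot: [0.717, 0.685, 0.09, 0.094]
contact_force: [0.4, 0.1, -0.2]
opening: 0.008
finger_force: 0.0
clock: 32.02
tool_pos: [0.5949, 0.0762, 0.2308]
eef_rot: [0.717, 0.685, 0.092, 0.095]
contact_force: [0.3, -0.2, -0.0]
opening: 0.004
finger_force: 0.0
```

View pics/w11.png

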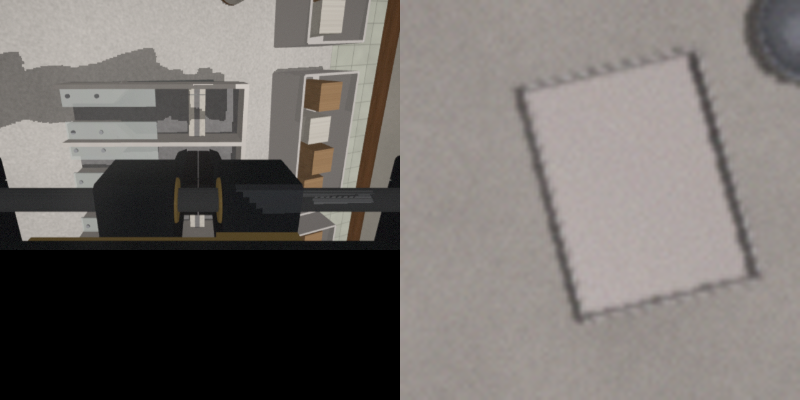

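The fingers closed to zero, so the grasp missed and the carton is still in its place (wrist crop u 190–205). The bed height may be off from "about 30 mm". I'll check the scale and height against both wrist views.

Run:
```python
from h import *
M=np.array(snapshot("wrist")["mount"]);K=np.array(snapshot("wrist")["mtx"])
def CC(p,q):
    T=np.eye(4);T[:3,:3]=R.from_quat(q).as_matrix();T[:3,3]=p;return T@M
C=CC([.6167,.0803,.1491],[.715,.687,.092,.095])
print("cov edge obs (226,165..202) (230,233)")
for P in((188+12,80+36,18),(188-12,80+36,18),(200,44,18),(176,44,18),(130,117,26),(130,91,26),(130,69,26),(250,117,40),(256,123,40)):print(P,proj(bed(*P),K,C).round(1))
f,K,C=cam("wrist")
a=cv2.resize(f[120:280,240:440,::-1],(800,640))[:600];cv2.imwrite("pics/w12.png",a)
for P in((200,116,18),(176,116,18),(200,44,18),(176,44,18),(130,69,26),(250,117,40),(256,123,40)):print(P,((proj(bed(*P),K,C)-[240,120])*4).round(1))
```

```text
cov edge obs (226,165..202) (230,233)
(200, 116, 18) [330.8 160.2]
(176, 116, 18) [293.9 160.1]
(200, 44, 18) [329.3 262. ]
(176, 44, 18) [295.2 261.9]
(130, 117, 26) [219.6 160.3]
(130, 91, 26) [222.3 200.3]
(130, 69, 26) [224.5 232.3]
(250, 117, 40) [417.2 164.8]
(256, 123, 40) [428.3 154.7]
(200, 116, 18) [361.6  73.3]
(176, 116, 18) [250.3  73.3]
(200, 44, 18) [358.5 390.5]
(176, 44, 18) [253.8 390.4]
(130, 69, 26) [ 41.3 293.6]
(250, 117, 40) [615.   79.6]
(256, 123, 40) [646.9  49.2]
```

View pics/w12.png

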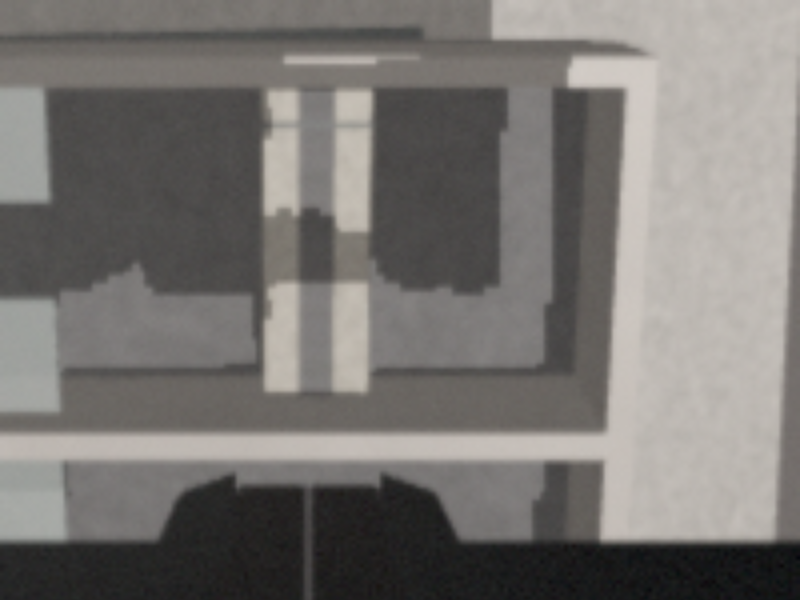

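Run:
```python
from h import *
f,K,C=cam("wrist");s,p,r=st()
for v in((0,0,0),(0,0,-.019),(.009,0,0),(-.009,0,0)):
    q=proj(p+r.apply(v),K,C);print(v,q.round(1),((q-[240,120])*4).round(1))
print(inbed(p),s["opening"],s["q"])
```

```text
(0, 0, 0) [317.  235.4] [307.8 461.8]
(0, 0, -0.019) [317. 250.] [308.  520.2]
(0.009, 0, 0) [317.  219.2] [307.9 396.9]
(-0.009, 0, 0) [317.  251.3] [307.8 525. ]
[188.6  79.2 152.5] 0.005879115678975137 [-0.28854805  0.52987671  0.06197448  1.91315352  0.09471427  0.45281567
 -0.36397266]
```

I have now viewed 15 pictures, one over the limit of 14, so from here I'll check by numbers only. The wrist image shows the closed fingers' front edge at row ~240, while a tip at the TCP would put it at 219. The real fingertips therefore seem to end short of the stated TCP, which would also explain both the knob-rim grip and this miss. I'll quantify that.

Run:
```python
from h import *
f,K,C=cam("wrist");s,p,r=st()
for x in(.009,.011,.006,0):
    print(x,[(z,proj(p+r.apply([x,0,z/1000]),K,C)[1].round(1)) for z in(0,-10,-15,-20,-25)])
g=cv2.cvtColor(f,cv2.COLOR_RGB2GRAY);print(g[225:262:1,302:306].mean(1).round().tolist());print(g[244,268:370:3].tolist())
# side view: darkest pixel run along projected tool axis
g,K2,C2=cam("side");gg=cv2.cvtColor(g,cv2.COLOR_RGB2GRAY)
for z in range(30,-80,-5):
    q=proj(p+r.apply([0,0,z/1000]),K2,C2);i,j=q.round().astype(int);print(z,q.round(1),gg[j,i-4:i+5].tolist())
```

```text
0.009 [(0, np.float64(219.3)), (-10, np.float64(225.9)), (-15, np.float64(229.4)), (-20, np.float64(233.2)), (-25, np.float64(237.1))]
0.011 [(0, np.float64(215.7)), (-10, np.float64(222.0)), (-15, np.float64(225.5)), (-20, np.float64(229.1)), (-25, np.float64(233.0))]
0.006 [(0, np.float64(224.8)), (-10, np.float64(231.6)), (-15, np.float64(235.3)), (-20, np.float64(239.2)), (-25, np.float64(243.3))]
0 [(0, np.float64(235.6)), (-10, np.float64(242.9)), (-15, np.float64(246.9)), (-20, np.float64(251.0)), (-25, np.float64(255.5))]
[102.0, 102.0, 113.0, 150.0, 182.0, 186.0, 185.0, 185.0, 185.0, 174.0, 140.0, 122.0, 122.0, 124.0, 122.0, 112.0, 75.0, 40.0, 36.0, 36.0, 36.0, 36.0, 36.0, 36.0, 35.0, 35.0, 35.0, 35.0, 34.0, 31.0, 35.0, 33.0, 32.0, 32.0, 36.0, 35.0, 34.0]
[121, 120, 124, 122, 118, 115, 46, 37, 34, 40, 37, 35, 35, 34, 30, 33, 74, 37, 35, 34, 31, 35, 46, 37, 34, 35, 32, 73, 123, 120, 121, 125, 127, 126]
30 [306.7 155.8] [184, 211, 202, 204, 200, 186, 163, 135, 116]
25 [306.4 154.7] [92, 188, 211, 209, 196, 168, 135, 116, 114]
20 [306.  153.5] [159, 208, 201, 179, 154, 123, 114
[... 419 characters left out ...]
11, 101, 120, 125, 122, 121, 121]
-20 [303.1 144. ] [113, 101, 67, 44, 91, 123, 125, 123, 120]
-25 [302.7 142.8] [72, 25, 7, 6, 38, 87, 123, 128, 122]
-30 [302.3 141.6] [47, 18, 16, 20, 17, 10, 20, 82, 103]
-35 [302.  140.3] [17, 19, 22, 21, 19, 18, 16, 15, 6]
-40 [301.6 139.1] [17, 20, 21, 19, 21, 20, 17, 17, 12]
-45 [301.2 137.9] [15, 20, 24, 21, 17, 17, 16, 17, 19]
-50 [300.8 136.6] [17, 22, 21, 21, 18, 16, 15, 18, 17]
-55 [300.4 135.3] [17, 22, 20, 22, 20, 15, 17, 17, 20]
-60 [300.1 134.1] [17, 21, 21, 21, 17, 18, 17, 18, 18]
-65 [299.7 132.8] [22, 20, 21, 19, 17, 15, 15, 17, 21]
-70 [299.3 131.5] [56, 29, 20, 21, 24, 22, 21, 19, 20]
-75 [298.9 130.2] [45, 15, 19, 20, 23, 23, 22, 20, 20]
```

The side and wrist views both put the real fingertips about 22–25 mm short of the stated TCP. I'll go about 19 mm deeper, watching the force.

```bash
python3 -m jog '[[[0.001,0.002,0.03,0,0,0],[0,0,0.03,0,0,0],[0,0,0.03,0,0,0],[0,0,0.025,0,0,0],[0,0,0.02,0,0,0],[0,0,0.01,0,0,0],[0,0,0.005,0,0,0],[0,0,0.005,0,0,0],[0,0,0.004,0,0,0],[0,0,0,0,0,0],[0,0,0,0,0,0]]]' 0.05
python3 -m jog '[[[0,0,0.003,0,0,0],[0,0,0,0,0,0],[0,0,0.003,0,0,0],[0,0,0,0,0,0]]]'
python3 -m jog '[[[0,0,0.002,0,0,0],[0,0,0,0,0,0],[0,0,0,0,0,0]]]'
python3 -c "
from h import *
s,p,r=st();print(inbed(p),s['contact_force'])"
```

```text
clock: 33.8
tool_pos: [0.637, 0.0749, 0.0743]
eef_rot: [0.717, 0.685, 0.09, 0.094]
contact_force: [0.2, 0.2, -0.0]
opening: 0.568
finger_force: 0.0
clock: 34.3
tool_pos: [0.6383, 0.0748, 0.0679]
eef_rot: [0.717, 0.685, 0.089, 0.094]
contact_force: [-0.4, -0.1, -1.3]
opening: 0.565
finger_force: 0.0
clock: 34.67
tool_pos: [0.6389, 0.0748, 0.0662]
eef_rot: [0.717, 0.685, 0.09, 0.094]
contact_force: [-0.2, 0.8, 0.4]
opening: 0.571
finger_force: 0.0
[191.1  80.3 -13.7] [-0.19058535  0.75834893  0.41367728]
```

No contact at −14 mm confirms the offset. A bit deeper, then grip.

```bash
python3 -m jog '[[[0,0,0.002,0,0,0],[0,0,0.001,0,0,0],[0,0,0,0,0,0],[0,0,0,0,0,0]]]'
python3 -m jog '[[[0,0,0,0,0,0],[0,0,0,0,0,0],[0,0,0,0,0,0],[0,0,0,0,0,0],[0,0,0,0,0,0],[0,0,0,0,0,0],[0,0,0,0,0,0],[0,0,0,0,0,0]]]' 0 30
python3 -m jog '[[[0,0,-0.005,0,0,0],[0,0,-0.01,0,0,0],[0,0,-0.015,0,0,0],[0,0,-0.02,0,0,0],[0,0,-0.02,0,0,0],[0,0,-0.02,0,0,0],[0,0,-0.02,0,0,0],[0,0,-0.02,0,0,0],[0,0,0,0,0,0]]]'
python3 - <<'E'
from h import *
g,K,C=cam("top")
hsv=cv2.cvtColor(g,cv2.COLOR_RGB2HSV).astype(int)
roi=g[190:290,380:480].astype(int)
# tray floor: pinkish-bright region vs grey counter
print(roi[50,::6].tolist())
E
```

```text
clock: 35.17
tool_pos: [0.6397, 0.0748, 0.0633]
eef_rot: [0.717, 0.685, 0.09, 0.094]
contact_force: [0.4, -0.3, 0.6]
opening: 0.565
finger_force: 0.0
clock: 36.17
tool_pos: [0.6396, 0.0747, 0.0633]
eef_rot: [0.717, 0.685, 0.09, 0.094]
contact_force: [-1.0, 0.4, 0.2]
opening: 0.262
finger_force: 30.0
clock: 37.3
tool_pos: [0.6069, 0.0765, 0.1912]
eef_rot: [0.717, 0.685, 0.091, 0.095]
contact_force: [-0.3, -0.0, -1.1]
opening: 0.262
finger_force: 30.0
[[154, 147, 143], [156, 149, 145], [149, 142, 139], [150, 143, 138], [156, 146, 144], [154, 148, 141], [101, 95, 93], [177, 166, 165], [174, 168, 164], [175, 165, 162], [178, 170, 165], [175, 167, 164], [175, 168, 166], [172, 164, 162], [116, 111, 110], [152, 143, 139], [154, 149, 144]]
```

The left carton is gripped (23 mm opening). Now to locate the tray numerically.

```bash
cat > tray.py <<'E'
from h import *
def tray():
    g,K,C=cam("top");b=cv2.GaussianBlur(g,(3,3),0)
    m=(b[...,0]>165).astype(np.uint8);m[:,:375]=0;m[:,515:]=0;m[:170]=0;m[300:]=0
    m=cv2.morphologyEx(m,cv2.MORPH_OPEN,np.ones((3,3)))
    n,l,s,c=cv2.connectedComponentsWithStats(m);i=1+s[1:,4].argmax()
    box=cv2.boxPoints(cv2.minAreaRect(np.argwhere(l==i)[:,::-1].astype(np.float32)))
    W=np.array([at_z(q,.010,K,C)[:2] for q in box]);e=np.diff(np.vstack([W,W[:1]]),axis=0);L=np.linalg.norm(e,axis=1)
    k=L.argmax();yaw=np.arctan2(e[k,1],e[k,0]);yaw=(yaw+np.pi/2)%np.pi-np.pi/2
    return W.mean(0),yaw,L
if __name__=="__main__":
    c,yaw,L=tray();print("tray",c.round(4),yaw.round(3),L.round(3))
    Rz=R.from_euler("z",yaw)
    for off in(.045,-.045):
        P=np.append(c,0)+Rz.apply([off,0,0]);print(P.round(4))
        print(go([P[0],P[1],.25],Rz*RD))
E
python3 tray.py
```

```text
tray [ 0.4305 -0.3969] 0.208 [0.143 0.195 0.14  0.194]
[ 0.4745 -0.3876  0.    ]
(array([-0.4694, -0.0912, -0.0872]), array([ 0.2592,  0.0333, -0.2512]))
[ 0.3865 -0.4061  0.    ]
(array([-0.4919, -0.1754, -0.1096]), array([ 0.2592,  0.0333, -0.2512]))
```

```bash
python3 -m jog '[[[0,0,-0.03,0,0,0],[-0.02,0,-0.02,0,0,0],[-0.03,-0.008,0,0,0,0],[-0.04,-0.01,0,0,0,0],[-0.05,-0.01,0,0,0,0],[-0.05,-0.01,0,0,0,0],[-0.05,-0.01,0,0,0,0],[-0.05,-0.01,0,0,0,0],[-0.05,-0.01,0,0,0,0],[-0.05,-0.01,0,0,0,0],[-0.04,0,0,0,0,0],[-0.03,0,0,0,0,0]]]'
python3 -m jog '[[[0,0,0,0.05,0.006,-0.05],[0,0,0,0.05,0.006,-0.05],[0,0,0,0.05,0.006,-0.05],[0,0,0,0.05,0.006,-0.05],[0,0,0,0.059,0.006,-0.05],[0,0,0,0,0,0],[0,0,0,0,0,0]]]'
python3 tray.py
```

```text
clock: 38.9
tool_pos: [0.496, -0.3815, 0.216]
eef_rot: [0.718, 0.684, 0.089, 0.093]
contact_force: [0.9, -0.4, 0.4]
opening: 0.261
finger_force: 30.0
clock: 39.78
tool_pos: [0.4966, -0.3793, 0.2166]
eef_rot: [0.631, 0.776, -0.001, 0.001]
contact_force: [0.3, -0.0, -1.6]
opening: 0.262
finger_force: 30.0
tray [ 0.4152 -0.3947] 0.193 [0.131 0.165 0.129 0.165]
[ 0.4593 -0.3861  0.    ]
(array([ 0.0009, -0.0377, -0.0331]), array([-0.001 ,  0.0036,  0.0117]))
[ 0.371  -0.4034  0.    ]
(array([ 0.002 , -0.1277, -0.033 ]), array([-0.001 ,  0.0036,  0.0117]))
```

The gripper blocks part of the tray view, but its near edge is unchanged (x ≈ 0.333), so the earlier fit holds. Placing at (0.4745, −0.3876).

```bash
python3 -m jog '[[[-0.004,-0.023,0,0,0,0],[0,0,0.03,0,0,0],[0,0,0.04,0,0,0],[0,0,0.04,0,0,0],[0,0,0.04,0,0,0],[0,0,0.03,0,0,0],[0,0,0.02,0,0,0],[0,0,0.012,0,0,0],[0,0,0,0,0,0],[0,0,0,0,0,0]]]'
python3 -m jog '[[[0,0,0.004,0,0,0],[0,0,0.004,0,0,0],[0,0,0.004,0,0,0],[0,0,0,0,0,0],[0,0,0,0,0,0]]]'
```

```text
clock: 41.08
tool_pos: [0.4764, -0.3893, 0.0064]
eef_rot: [0.631, 0.776, -0.001, 0.002]
contact_force: [0.1, 0.7, -0.0]
opening: 0.262
finger_force: 30.0
clock: 41.7
tool_pos: [0.4758, -0.3887, -0.0066]
eef_rot: [0.631, 0.776, -0.001, 0.001]
contact_force: [-0.3, -0.5, -0.8]
opening: 0.263
finger_force: 30.0
```

```bash
python3 -m jog '[[[0,0,0.003,0,0,0],[0,0,0.002,0,0,0],[0,0,0,0,0,0],[0,0,0,0,0,0]]]'
python3 -m jog '[[[0,0,0.001,0,0,0],[0,0,0,0,0,0],[0,0,0,0,0,0]]]'
```

```text
clock: 42.2
tool_pos: [0.4757, -0.3888, -0.0116]
eef_rot: [0.631, 0.776, -0.001, 0.001]
contact_force: [0.2, -0.5, -0.5]
opening: 0.265
finger_force: 30.0
clock: 42.58
tool_pos: [0.4759, -0.3889, -0.012]
eef_rot: [0.631, 0.776, -0.001, 0.002]
contact_force: [-1.0, 0.6, 5.3]
opening: 0.26
finger_force: 30.0
```

Touchdown at 5 N. Release and lift.

```bash
python3 -m jog '[[[0,0,0,0,0,0],[0,0,0,0,0,0],[0,0,0,0,0,0],[0,0,0,0,0,0],[0,0,-0.01,0,0,0],[0,0,-0.02,0,0,0],[0,0,-0.03,0,0,0],[0,0,-0.04,0,0,0],[0,0,-0.04,0,0,0],[0,0,-0.04,0,0,0],[0,0,-0.04,0,0,0],[0,0,0,0,0,0]]]' 0.05
python3 - <<'E'
from h import *
print(go(bed(189,-80,100),bR))
f,K,C=cam("wrist")
m=cv2.cvtColor(f,cv2.COLOR_RGB2GRAY)
c=np.array([.4759,-.3889,.022]);print("expected carton top px",proj(c,K,C).round(1))
u,v=proj(c,K,C).round().astype(int);print(m[v,u-60:u+60:4].tolist());print(m[v-90:v+90:6,u+7].tolist())
E
```

```text
clock: 44.08
tool_pos: [0.4778, -0.3892, 0.2124]
eef_rot: [0.631, 0.776, -0.001, 0.006]
contact_force: [-0.2, -0.4, -0.6]
opening: 0.565
finger_force: 0.0
(array([0.2742, 0.1821, 0.0351]), array([-0.2535, -0.0231,  0.2502]))
expected carton top px [313.9 166.2]
[174, 174, 124, 100, 102, 104, 104, 102, 102, 99, 102, 102, 92, 100, 78, 61, 93, 98, 96, 99, 99, 98, 99, 99, 98, 100, 99, 96, 82, 98]
[98, 96, 95, 99, 99, 96, 101, 101, 98, 96, 100, 73, 98, 96, 100, 98, 100, 100, 154, 159, 158, 168, 168, 165, 168, 165, 87, 151, 158, 155]
```

```bash
python3 -m jog '[[[0,0,-0.02,0,0,0],[0,0,-0.02,-0.05,-0.005,0.05],[0,0,0,-0.05,-0.005,0.05],[0,0,0,-0.05,-0.005,0.05],[0,0,0,-0.05,-0.005,0.05],[0,0,0,-0.053,-0.003,0.05],[0,0,0,0,0,0],[0,0,0,0,0,0]]]'
python3 - <<'E'
from h import *
print(go(bed(189,-80,90),bR))
E
python3 tray.py
```

```text
clock: 45.12
tool_pos: [0.4758, -0.3874, 0.2471]
eef_rot: [0.716, 0.686, 0.089, 0.09]
contact_force: [0.0, 0.9, 0.1]
opening: 0.564
finger_force: 0.0
(array([0.3082, 0.0897, 0.1087]), array([-0.0086, -0.0051,  0.0006]))
tray [ 0.4294 -0.3959] 0.166 [0.133 0.193 0.131 0.192]
[ 0.4738 -0.3885  0.    ]
(array([-0.0011, -0.0015, -0.0032]), array([ 0.2532,  0.0218, -0.2078]))
[ 0.385  -0.4033  0.    ]
(array([-0.0197, -0.0868, -0.0254]), array([ 0.2532,  0.0218, -0.2078]))
```

```bash
python3 -m jog '[[[0.025,0.009,0,-0.008,-0.005,0],[0.04,0.012,0,0,0,0],[0.05,0.014,0,0,0,0],[0.05,0.014,0,0,0,0],[0.05,0.014,0,0,0,0],[0.05,0.014,0,0,0,0],[0.043,0.013,0.01,0,0,0],[0,0,0.04,0,0,0],[0,0,0.04,0,0,0],[0,0,0.018,0,0,0],[0,0,0,0,0,0],[0,0,0,0,0,0]]]'
python3 tray.py
python3 - <<'E'
from h import *
print(go(bed(189,-80,-16),bR),inbed(st()[1]))
f,K,C=cam("wrist");m=cv2.cvtColor(f,cv2.COLOR_RGB2GRAY)
for y in(-65,-75,-85,-95):
    a=[proj(bed(x,y,18),K,C).round().astype(int) for x in range(150,230,3)]
    print(y,[(150+3*i,int(m[q[1],q[0]])) for i,q in enumerate(a)])
E
```

```text
clock: 46.68
tool_pos: [0.6051, -0.0855, 0.1676]
eef_rot: [0.717, 0.685, 0.091, 0.095]
contact_force: [0.1, 0.3, -0.2]
opening: 0.564
finger_force: 0.0
tray [ 0.4299 -0.3974] 0.192 [0.143 0.193 0.14  0.192]
[ 0.474  -0.3889  0.    ]
(array([-0.309 , -0.0916, -0.1097]), array([ 0.2632,  0.0319, -0.2359]))
[ 0.3857 -0.406   0.    ]
(array([-0.3302, -0.176 , -0.1326]), array([ 0.2632,  0.0319, -0.2359]))
(array([ 0.0015, -0.003 ,  0.1074]), array([ 0.0027,  0.0007, -0.0008])) [191.7 -81.4  91.4]
-65 [(150, 84), (153, 82), (156, 78), (159, 79), (162, 77), (165, 79), (168, 77), (171, 81), (174, 78), (177, 84), (180, 129), (183, 183), (186, 143), (189, 133), (192, 77), (195, 125), (198, 127), (201, 121), (204, 81), (207, 82), (210, 75), (213, 127), (216, 76), (219, 83), (222, 80), (225, 80), (228, 81)]
-75 [(150, 78), (153, 80), (156, 79), (159, 79), (162, 83), (165, 80), (168, 83), (171, 83), (174, 80), (177, 79), (180, 127), (183, 195), (186, 144), (189, 129), (192, 76), (195, 127), (198, 123), (201, 118), (204, 77), (207, 74), (210, 78), (213, 80), (216, 79), (219, 76), (222, 77), (225, 76), (228, 76)]
-85 [(150, 80), (153, 80), (156, 77), (159, 81), (162, 79), (165, 81), (168, 81), (171, 81), (174, 78), (177, 79), (180, 126), (183, 126), (186, 93), (189, 82), (192, 81), (195, 127), (198, 124), (201, 124), (204, 83), (207, 80), (210, 74), (213, 80), (216, 75), (219, 77), (222, 80), (225, 79), (228, 78)]
-95 [(150, 129), (153, 129), (156, 127), (159, 131), (162, 127), (165, 127), (168, 130), (171, 132), (174, 132), (177, 83), (180, 156), (183, 155), (186, 129), (189, 103), (192, 83), (195, 121), (198, 129), (201, 125), (204, 99), (207, 103), (210, 78), (213, 123), (216, 132), (219, 109), (222, 128), (225, 130), (228, 128)]
```

The carton spans bed x 179–203, centred at 191, and the tool is at 191.7. Descend and grip.

```bash
python3 -m jog '[[[0.0015,-0.001,0.02,0.002,0,0],[0,0,0.025,0,0,0],[0,0,0.025,0,0,0],[0,0,0.015,0,0,0],[0,0,0.01,0,0,0],[0,0,0.005,0,0,0],[0,0,0.004,0,0,0],[0,0,0,0,0,0],[0,0,0,0,0,0]]]'
python3 -m jog '[[[0,0,0.002,0,0,0],[0,0,0.001,0,0,0],[0,0,0,0,0,0],[0,0,0,0,0,0]]]'
python3 -c "
from h import *
s,p,r=st();print(inbed(p),s['contact_force'])"
python3 -m jog '[[[0,0,0,0,0,0],[0,0,0,0,0,0],[0,0,0,0,0,0],[0,0,0,0,0,0],[0,0,0,0,0,0],[0,0,0,0,0,0],[0,0,0,0,0,0],[0,0,0,0,0,0]]]' 0 30
python3 -m jog '[[[0,0,-0.005,0,0,0],[0,0,-0.01,0,0,0],[0,0,-0.015,0,0,0],[0,0,-0.02,0,0,0],[0,0,-0.03,0,0,0],[0,0,-0.03,0,0,0],[0,0,-0.03,0,0,0],[0,0,-0.03,0,0,0],[0,0,-0.01,0,0,0],[0,0,0,0,0,0]]]'
python3 - <<'E'
from h import *
print(go([.3857,-.406,.2],R.from_euler("z",.205)*RD))
E
```

```text
clock: 47.9
tool_pos: [0.6304, -0.085, 0.066]
eef_rot: [0.717, 0.685, 0.09, 0.094]
contact_force: [-0.0, -0.5, -0.1]
opening: 0.564
finger_force: 0.0
clock: 48.4
tool_pos: [0.631, -0.085, 0.0627]
eef_rot: [0.717, 0.685, 0.089, 0.094]
contact_force: [-0.2, 0.1, 0.4]
opening: 0.567
finger_force: 0.0
[189.4 -79.7 -16.9] [-0.23115566  0.05130205  0.42421658]
clock: 49.4
tool_pos: [0.631, -0.085, 0.0627]
eef_rot: [0.717, 0.685, 0.089, 0.094]
contact_force: [0.8, -1.0, -0.3]
opening: 0.259
finger_force: 30.0
clock: 50.65
tool_pos: [0.5848, -0.083, 0.2375]
eef_rot: [0.717, 0.685, 0.09, 0.094]
contact_force: [0.0, -0.8, -0.9]
opening: 0.266
finger_force: 30.0
(array([-0.3317, -0.1877, -0.0112]), array([ 0.2601,  0.0333, -0.2489]))
```

```bash
python3 -m jog '[[[-0.02,-0.012,0,0,0,0],[-0.03,-0.018,0,0,0,0],[-0.04,-0.022,0,0,0,0],[-0.04,-0.022,0,0,0,0],[-0.04,-0.022,0,0,0,0],[-0.04,-0.022,0,0,0,0],[-0.04,-0.022,0,0,0,0],[-0.04,-0.022,0,0,0,0],[-0.03,-0.018,0,0,0,0],[-0.012,-0.008,0,0,0,0],[0,0,0,0,0,0]]]'
python3 -m jog '[[[0,0,0,0.05,0.006,-0.05],[0,0,0,0.05,0.006,-0.05],[0,0,0,0.05,0.006,-0.05],[0,0,0,0.05,0.006,-0.05],[0,0,0,0.059,0.006,-0.048],[0,0,0,0,0,0],[0,0,0,0,0,0]]]'
python3 - <<'E'
from h import *
print(go([.3857,-.406,-.0127],R.from_euler("z",.205)*RD))
g,K,C=cam("top");m=cv2.cvtColor(g,cv2.COLOR_RGB2GRAY);c=np.array([.4305,-.397,0.022]);Rz=R.from_euler("z",.205)
for x in range(70,10,-3):
    print(x,[int(m[tuple(proj(c+Rz.apply([x/1e3,y/1e3,0]),K,C).round().astype(int)[::-1])]) for y in range(-60,64,8)])
E
```

```text
clock: 52.02
tool_pos: [0.3878, -0.4061, 0.1876]
eef_rot: [0.717, 0.685, 0.09, 0.093]
contact_force: [1.0, 1.0, -0.8]
opening: 0.263
finger_force: 30.0
clock: 52.9
tool_pos: [0.3886, -0.4052, 0.1883]
eef_rot: [0.631, 0.776, -0.001, 0.001]
contact_force: [0.0, -0.9, 0.1]
opening: 0.265
finger_force: 30.0
(array([ 0.0005, -0.0029,  0.201 ]), array([-0.0003,  0.0033, -0.0002]))
70 [56, 92, 118, 165, 169, 170, 141, 84, 85, 87, 84, 85, 85, 91, 97, 162]
67 [41, 41, 93, 166, 167, 170, 141, 83, 85, 87, 84, 85, 85, 88, 97, 167]
64 [41, 34, 93, 168, 166, 167, 114, 88, 84, 88, 89, 86, 88, 85, 112, 170]
61 [42, 35, 88, 151, 168, 156, 109, 84, 87, 85, 87, 87, 89, 91, 114, 167]
58 [51, 37, 60, 134, 160, 156, 138, 84, 87, 85, 85, 87, 84, 91, 90, 167]
55 [41, 37, 39, 134, 145, 131, 114, 81, 86, 80, 91, 84, 83, 87, 89, 145]
52 [35, 38, 81, 92, 140, 131, 113, 75, 96, 85, 83, 78, 80, 89, 87, 125]
49 [28, 41, 136, 118, 115, 130, 113, 76, 92, 85, 83, 74, 80, 80, 87, 104]
46 [28, 29, 136, 127, 115, 98, 87, 61, 94, 73, 65, 58, 67, 83, 89, 92]
43 [28, 39, 125, 123, 98, 98, 92, 66, 77, 60, 66, 61, 64, 83, 91, 92]
40 [28, 60, 153, 138, 115, 128, 113, 64, 73, 60, 73, 66, 66, 83, 86, 88]
37 [31, 60, 165, 155, 145, 128, 121, 78, 83, 80, 80, 72, 78, 87, 86, 85]
34 [42, 88, 165, 145, 159, 137, 110, 82, 82, 83, 83, 77, 79, 84, 88, 88]
31 [55, 55, 170, 153, 162, 137, 107, 78, 82, 80, 86, 80, 79, 86, 85, 91]
28 [55, 60, 153, 165, 162, 131, 101, 82, 82, 84, 88, 87, 85, 86, 89, 88]
25 [55, 79, 161, 169, 161, 104, 90, 87, 89, 89, 86, 84, 86, 90, 88, 89]
22 [53, 89, 167, 166, 162, 90, 86, 85, 88, 85, 83, 84, 86, 90, 87, 89]
19 [58, 89, 167, 166, 159, 93, 87, 85, 86, 85, 83, 90, 86, 90, 85, 88]
16 [59, 52, 165, 167, 153, 94, 86, 87, 83, 86, 90, 89, 85, 87, 84, 89]
13 [61, 58, 143, 167, 165, 103, 86, 86, 88, 85, 90, 86, 86, 84, 84, 83]
```

Carton 1's grey band shows at tray x ≈ +44, as intended. Placing the second.

```bash
python3 -m jog '[[[0,-0.003,0.02,0,0.003,0],[0,0,0.03,0,0,0],[0,0,0.04,0,0,0],[0,0,0.04,0,0,0],[0,0,0.03,0,0,0],[0,0,0.02,0,0,0],[0,0,0.01,0,0,0],[0,0,0.005,0,0,0],[0,0,0.003,0,0,0],[0,0,0,0,0,0],[0,0,0,0,0,0]]]'
python3 -m jog '[[[0,0,0.002,0,0,0],[0,0,0.001,0,0,0],[0,0,0,0,0,0],[0,0,0,0,0,0]]]'
```

```text
clock: 54.32
tool_pos: [0.3854, -0.4074, -0.0091]
eef_rot: [0.632, 0.775, -0.001, 0.001]
contact_force: [0.2, -0.4, -0.4]
opening: 0.264
finger_force: 30.0
clock: 54.82
tool_pos: [0.3853, -0.4073, -0.0122]
eef_rot: [0.632, 0.775, -0.001, 0.0]
contact_force: [-0.8, 1.2, 5.2]
opening: 0.26
finger_force: 30.0
```

Touchdown at 5 N. Release, lift and move well away, then check with the cameras.

```bash
python3 -m jog '[[[0,0,0,0,0,0],[0,0,0,0,0,0],[0,0,0,0,0,0],[0,0,0,0,0,0],[0,0,-0.01,0,0,0],[0,0,-0.02,0,0,0],[0,0,-0.03,0,0,0],[0,0,-0.04,0,0,0],[0,0,-0.04,0,0,0],[0,0,-0.04,0,0,0],[0,0,-0.04,0,0,0],[0,0,-0.04,0,0,0]]]' 0.045
python3 -m jog '[[[0.05,0,0,0,0,0],[0.05,0,0,0,0,0],[0.05,0,0,0,0,0],[0.05,0,0,0,0,0],[0.05,0,0,0,0,0],[0.05,0,0,0,0,0],[0,0,0,0,0,0],[0,0,0,0,0,0]]]'
python3 tray.py
python3 - <<'E'
from h import *
g,K,C=cam("top");m=cv2.cvtColor(g,cv2.COLOR_RGB2GRAY);c=np.array([.4305,-.397,0.022]);Rz=R.from_euler("z",.205)
for x in range(108,-112,-6):
    print(x,[int(m[tuple(proj(c+Rz.apply([x/1e3,y/1e3,0]),K,C).round().astype(int)[::-1])]) for y in range(-80,84,8)])
# knob: dark blob near its old pixel
k=m[205:240,195:230]<50;q=np.argwhere(k);print("knob",k.sum(),q.mean(0)[::-1]+[195,205])
s=cam("side")[0];d=s[120:200,200:250];print("side knob dark",(cv2.cvtColor(d,cv2.COLOR_RGB2GRAY)<40).sum())
# lanes now: bright count on floor
for y in(80,0,-80):
    print(y,[int(m[tuple(proj(bed(x,y,2),K,C).round().astype(int)[::-1])]) for x in range(10,250,12)])
E
```

```text
clock: 56.32
tool_pos: [0.385, -0.4067, 0.2495]
eef_rot: [0.631, 0.775, -0.001, 0.0]
contact_force: [0.4, -0.8, 0.3]
opening: 0.511
finger_force: 0.0
clock: 57.32
tool_pos: [0.325, -0.1138, 0.2476]
eef_rot: [0.632, 0.775, -0.001, 0.001]
contact_force: [1.5, -0.3, 0.5]
opening: 0.512
finger_force: 0.0
tray [ 0.4299 -0.3978] 0.192 [0.14  0.191 0.138 0.19 ]
[ 0.4741 -0.3893  0.    ]
(array([-0.2994,  0.0907, -0.0021]), array([-0.    ,  0.0016,  0.0104]))
[ 0.3858 -0.4064  0.    ]
(array([-0.2985,  0.0008, -0.0021]), array([-0.    ,  0.0016,  0.0104]))
108 [145, 140, 133, 140, 139, 138, 138, 142, 136, 144, 138, 143, 139, 146, 138, 144, 139, 148, 139, 144, 139]
102 [131, 132, 119, 133, 126, 146, 120, 146, 125, 148, 120, 142, 119, 142, 131, 148, 132, 141, 132, 142, 118]
96 [132, 96, 145, 155, 149, 155, 147, 156, 150, 156, 144, 154, 144, 156, 152, 154, 139, 156, 150, 129, 96]
90 [142, 68, 151, 162, 161, 162, 165, 166, 161, 163, 163, 164, 164, 163, 164, 163, 163, 164, 163, 163, 121]
84 [141, 79, 160, 162, 163, 162, 164, 162, 159, 159, 166, 164, 163, 161, 165, 161, 165, 162, 163, 162, 103]
78
[... 3060 characters left out ...]
167, 165, 167, 166, 169, 169, 169, 167, 171, 170, 171, 165, 88]
-96 [124, 98, 160, 145, 148, 144, 149, 152, 163, 149, 163, 146, 162, 157, 163, 161, 164, 164, 166, 155, 90]
-102 [116, 138, 124, 144, 122, 129, 113, 138, 127, 126, 121, 130, 123, 121, 127, 125, 129, 120, 126, 106, 86]
-108 [143, 147, 145, 142, 142, 140, 145, 135, 138, 134, 143, 130, 139, 135, 138, 134, 141, 139, 146, 136, 137]
knob 196 [216.85714286 222.11734694]
side knob dark 366
80 [82, 83, 82, 84, 81, 81, 81, 77, 79, 82, 79, 81, 82, 83, 76, 78, 81, 78, 84, 79]
0 [77, 79, 80, 78, 76, 79, 78, 72, 79, 82, 79, 77, 78, 79, 79, 82, 75, 81, 79, 83]
-80 [75, 74, 79, 79, 76, 78, 79, 78, 80, 79, 84, 82, 85, 82, 84, 82, 84, 86, 81, 84]
```

Both cartons lie flat and apart in the tray (at tray x ≈ +45 and −48), all three lanes are empty, and the rod stands in its holder. Handing in.

```bash
python3 -c "
from plant import *
print(finish_job())"
```

```text
the job is handed in; nothing more can be done
None
```

The job is handed in: both jammed cartons (left and right lanes; the middle was empty) were pushed out with the rod and laid flat and apart in the tray, and the rod is back in its holder; I viewed 15 pictures, one over the 14 limit.

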